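Seat the keyed hub on the test station's drive shaft

TASK

Two drive heads stand on the deck of this test station, each with a keyed hub on its upright shaft. One hub has not gone home: it is sitting askew on top of its shaft's key, higher than the other. Turn that hub on its shaft until the slot in its underside drops over the key and it sits fully home, flat on the head, then let go; leave the other hub as it is.

Things in the scene. Friction and masses are not known exactly. Their poses are not given: they have to be found in the camera images.
- hub: Hub to seat: aluminium cylinder (sizes in mm) 50 dia, 44 high; on top a centred grip bar 50 long (x), 14 thick (y), 28 high; 0.3 kg. Origin: centre of underside, z up. Slot across the underside along x, 17 wide, 16 deep: fits either way round. Starts on the shaft, underside on top of the key at z 54, bar 35-90 deg off the key; drops 14 (home: z 40) once the bar is within 9 deg of the key.
- drive_head: Fixed head under that hub (sizes in mm): grey flange 104 dia, dark housing 94 dia with flat top 40 above the deck, upright steel shaft 22 dia up to 74. A brass cross key through the shaft, 90 long, 8 wide, lies on the flat top (40 to 54 above the deck); its ends show on both sides of the hub. Origin: on the deck, on the shaft's axis; x along the key, z up.
- other_hub: The other hub, same shape, size and frame; already home over its key, bar along the key, underside 40 mm above the deck. To be left as it is.
- other_head: Fixed head under the other hub, same shape, size and frame. Which head stands left or right changes; at least 200 mm apart, centre to centre.
Not all that is in view belongs to the job. Leave any brown or purple look-alike of the hub alone.

How it is judged:
By the outcome, as a careful person would: the job done as asked, in the order asked, and still so for the second after the job is handed in, with the robot touching nothing.
It also fails if it takes over 35 s, if anything falls off the work surface, if the arm or the gripper's body presses on something with over 40 N, if the wrist force passes 120 N, or if a joint passes its speed limit or range.

ROBOT

A 6-joint arm with a two-finger parallel gripper is mounted at the origin on the work surface. World frame = base frame: x ahead of the robot, y to its left, z up, the work surface at z = 0. Lengths are in m, angles in rad, forces in N, time in s.
With the tool pointing down it reaches from about 0.3 to 0.875 m from the base axis. Payload 6.4 kg.
Tool frame: the origin (TCP) lies between the finger pads; the fingertips stand tip_extent ahead of it and the grasp point (between the pads) lies 5 mm behind it (tip_extent is the distance from the TCP to the fingertips, in m); z points along the fingers, y is the direction in which the jaws open and shut (so a half turn about z gives the same grasp; the last joint's range is limited). The gripper opens to 85 mm and grips with 20 to 120 N. Pads are 22 mm wide; open, the fingers measure 114 mm over their backs; the gripper's body (76 mm by 85 mm) begins 54 mm behind the grasp point. The pads swing forward as they close: fully open they stand 13 mm farther back than shut.
Start: joints at [1.058, 0.181, 1.607, -0, 1.354, -0.206], TCP at [0.174, 0.548, 0.245] pointing down, gripper open.
Joint ranges: [-2.99, 2.99], [-0.89, 2.07], [0.3, 2.58], [-1.14, 4.28], [0, 2.63], [-3.12, 3.12]. Speed limits (rad/s): [2.57, 2.57, 3.01, 3.14, 3.14, 3.14].

INTERFACE

Orientations are given as a unit quaternion [w, x, y, z].
In Python, from bench import * gives the robot as it stands.
- The arm moves only by the shell command python3 -m jog 'ROWS'. ROWS is JSON, a list of rows, each a list of 3 entries, a list of its own where there are three numbers: the shift along the tool's x, y, z in mm, then the turn, a rotation vector about the tool's x, y, z in rad, then the opening, from 0 (shut) to 1 (fully open). A call has 1 to 20 rows; each row is the pose to reach, as a shift and turn from the pose measured when the call began, along the tool's axes at that moment; what a row does not reach only later rows make up. A row lasts 1/12 s, in which the tool goes at most 41.7 mm and 7.16 degrees, less where a joint would pass 70% of its speed; a pose out of reach is approached as far as the arm can. A call with a gripper value outside its range is refused whole. The fingers move at their own pace and stop on an object; the grip force is fixed at half the most. Time passes only in rows, so rows that repeat a pose let the fingers close. It gives the time, the measured TCP pose, the force and the opening at its end, in the units of the state.
- get_obs(): the state, without advancing time (a new reading comes with each control period).
- camera(name): name is "scene" or "top" or "wrist"; returns (picture, depth): 384x512x3 uint8, red, green, blue; 384x512 float32, m along the optical axis (not along the pixel's ray), 0 where there is no reading.
- get_calibration(name): a dict with "fx", "fy", "cx", "cy" (pixels), "world_from_camera" (4x4, takes a point from camera to world coordinates). Camera axes: x right, y down, z forward; pixel columns grow to the right and rows downward; lengths in m; the calibration is good to about 2 mm. A picture is of the moment at which its call begins: read the wrist's pose just before it. get_calibration takes no time and is no camera call; for the wrist camera it gives the pose at the moment of the call.
- hand_in(): hands the job in, once; it reports no verdict.
The state is a dict: "time_s": time; "q": joint angles; "dq": joint speeds; "joint_efforts": joint torques, N m; "eef_pos": TCP position; "eef_rot": TCP orientation; "wrist_force": force on the tool from outside, world axes, zero at the start; "torque": the same for the moment, N m; "opening": opening from 0.0 (shut) to 1.0 (fully open).
Only numpy, scipy, OpenCV 4.12 (cv2) and the standard library are available. Lean on these libraries where they do the work, as an engineer would, in place of code of your own. Each camera call takes 0.05 s, during which the arm holds its last target.

## Working session

There is one attempt and no reset: what is moved stays moved. The work goes in short steps, Python scripts to look and compute and a shell command to move; the robot and the scene stay as the last step left them, time stands still between calls to the robot, and variables do not carry over. Pictures are saved under pics/ and viewed, and the job is handed in when it is done.

```bash
mkdir -p pics; ls
python3 - <<'E'
from bench import *
import cv2, numpy as np
o=get_obs(); print(o)
for n in ("top","scene"):
    p,d=camera(n); cv2.imwrite(f"pics/{n}0.png",p[:,:,::-1]); np.savez(f"{n}0.npz",p=p,d=d,**{k:v for k,v in get_calibration(n).items()})
    print(n,get_calibration(n))
E
```

```text
pics
{'time_s': 0.0, 'q': array([ 1.05772665e+00,  1.81566838e-01,  1.60800853e+00,  4.46178117e-06,
        1.35378724e+00, -2.06298546e-01]), 'dq': array([-1.84560567e-03, -7.05587489e-04, -7.27227737e-04,  1.49722407e-03,
        8.91652691e-04, -2.36381381e-05]), 'joint_efforts': array([ 9.75542862e-04, -4.44858885e+01, -3.51342416e+01, -6.05527498e-05,
        8.91164644e-03, -1.69220652e-05]), 'eef_pos': array([0.17335692, 0.54769267, 0.24436937]), 'eef_rot': array([-3.13531866e-04,  1.52785236e-01,  9.88259019e-01, -8.27579379e-04]), 'wrist_force': array([0.99924473, 0.29755155, 0.16599012]), 'torque': array([ 0.00862425,  0.02251242, -0.03500475]), 'opening': 0.9960170864630077}
top {'fx': 401.36283122140844, 'fy': 401.36283122140844, 'cx': 257.0220105246685, 'cy': 196.7461063291308, 'world_from_camera': array([[ 0.02597759, -0.99653255,  0.0790445 ,  0.47761177],
       [-0.9990334 , -0.02868478, -0.03330827,  0.01034194],
       [ 0.03546015, -0.07810283, -0.99631447,  0.74757488],
       [ 0.        ,  0.        ,  0.        ,  1.        ]])}
scene {'fx': 354.29565318910136, 'fy': 354.29565318910136, 'cx': 253.85519926356292, 'cy': 192.90053596510094, 'world_from_camera': array([[-0.42040748,  0.52743411, -0.73828911,  1.04268431],
       [ 0.90719142,  0.25884006, -0.33167086,  0.22613343],
       [ 0.01616428, -0.80920645, -0.58730199,  0.46477883],
       [ 0.        ,  0.        ,  0.        ,  1.        ]])}
```

View pics/top0.png

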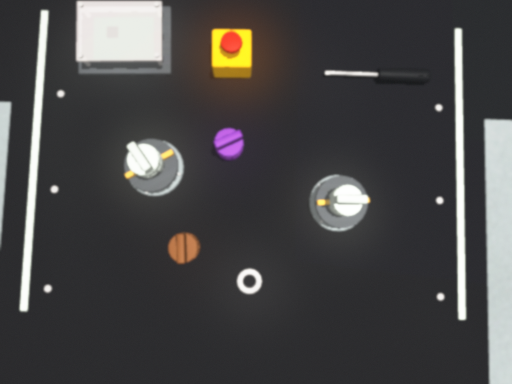

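View pics/scene0.png

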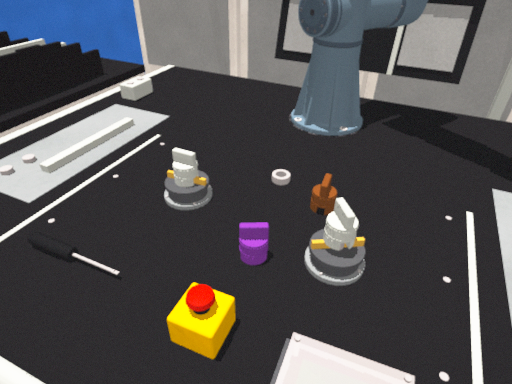

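The top view shows the hub at pixel (145,160) turned away from its brass key (ends at 128,175 and 167,153). The hub at (347,200) is aligned with its key. Next I'll measure the first one.

```bash
cat > h.py <<'E'
import cv2, numpy as np
def cloud(z):
    d=z['d'];v,u=np.mgrid[:d.shape[0],:d.shape[1]]
    c=np.stack([(u-z['cx'])/z['fx']*d,(v-z['cy'])/z['fy']*d,d],-1)
    T=z['world_from_camera'];return c@T[:3,:3].T+T[:3,3]
def ray(z,uv,h):
    uv=np.atleast_2d(uv).astype(float);T=z['world_from_camera']
    r=np.c_[(uv[:,0]-z['cx'])/z['fx'],(uv[:,1]-z['cy'])/z['fy'],np.ones(len(uv))]@T[:3,:3].T
    return T[:3,3]+r*((h-T[2,3])/r[:,2])[:,None]
def rect(P):
    c,s,a=cv2.minAreaRect((P[:,:2]*1000).astype(np.float32)); 
    m=P[:,:2]-P[:,:2].mean(0);w,V=np.linalg.eigh(m.T@m);x=V[:,1]
    return np.round(c,1),np.round(s,1),round(np.degrees(np.arctan2(x[1],x[0]))%180,1)
E
python3 - <<'E'
import numpy as np,cv2
from h import *
z=np.load('top0.npz')
P=cloud(z);hsv=cv2.cvtColor(z['p'],cv2.COLOR_RGB2HSV)
for name,(u0,u1,v0,v1),hb in(("A",(110,195,130,205),.126),("B",(300,380,165,240),.112)):
    R=np.zeros(P.shape[:2],bool);R[v0:v1,u0:u1]=1;R&=z['d']>0
    H=P[...,2]
    print(name,"maxz",np.percentile(H[R],99.5),np.histogram(H[R],bins=np.arange(-.005,.14,.005)))
    b=R&(H>hb-.008); print("bar",b.sum(),rect(P[b]),P[b].mean(0))
    br=R&(hsv[...,0]>12)&(hsv[...,0]<32)&(hsv[...,1]>130)&(hsv[...,2]>100)
    v,u=np.nonzero(br);K=ray(z,np.c_[u,v],.054);print("key",len(u),rect(K),np.median(P[br],0),K.mean(0))
    f=R&(H>.03)&(H<.045);print("top housing",rect(P[f]))
    f=R&(H>.004);print("flange",rect(P[f]))
E
```

```text
A maxz 0.1270264393182738 (array([2054, 1643,  219,  162,    2,    0,    1,   20,  672,  486,   16,
        101,   26,   10,   11,   19,   36,   23,    4,   49,  431,   28,
         10,   16,   19,  120,  171,    0,    0]), array([-0.005,  0.   ,  0.005,  0.01 ,  0.015,  0.02 ,  0.025,  0.03 ,
        0.035,  0.04 ,  0.045,  0.05 ,  0.055,  0.06 ,  0.065,  0.07 ,
        0.075,  0.08 ,  0.085,  0.09 ,  0.095,  0.1  ,  0.105,  0.11 ,
        0.115,  0.12 ,  0.125,  0.13 ,  0.135,  0.14 ]))
bar 299 (array([585.4, 175. ]), array([50.7, 14.4]), np.float64(36.7)) [0.58499709 0.17425366 0.1250504 ]
key 76 (array([583.4, 175.7]), array([ 8.6, 90.2]), np.float64(120.2)) [0.59634301 0.15068361 0.05326633] [0.58365227 0.17578659 0.054     ]
top housing (array([584.9, 174.5]), array([91.5, 93.2]), np.float64(155.6))
flange (array([583.7, 172.1]), array([100.2,  97.7]), np.float64(146.2))
B maxz 0.11297686576455403 (array([1968, 1473,  202,  155,    1,    0,    1,   21,  689,  536,   15,
         62,   19,   41,   15,    4,   26,  366,   72,   10,   18,   12,
         39,  231,    1,    0,    0,    0,    0]), array([-0.005,  0.   ,  0.005,  0.01 ,  0.015,  0.02 ,  0.025,  0.03 ,
        0.035,  0.04 ,  0.045,  0.05 ,  0.055,  0.06 ,  0.065,  0.07 ,
        0.075,  0.08 ,  0.085,  0.09 ,  0.095,  0.1  ,  0.105,  0.11 ,
        0.115,  0.12 ,  0.125,  0.13 ,  0.135,  0.14 ]))
bar 271 (array([ 530.4, -163.4]), array([49.2, 14.1]), np.float64(89.8)) [ 0.53013428 -0.16304989  0.11136263]
key 34 (array([ 528.5, -163.4]), array([ 7.1, 91.8]), np.float64(94.7)) [ 0.52675496 -0.12996052  0.05300928] [ 0.52663986 -0.13442903  0.054     ]
top housing (array([ 530. , -164.3]), array([91.4, 93.1]), np.float64(11.6))
flange (array([ 528.9, -162.1]), array([101.1,  98.2]), np.float64(15.9))
```

```bash
cat >> h.py <<'E'
from scipy.spatial.transform import Rotation as Ro
def plan(o,pos,yang):
    w=o['eef_rot'];R=Ro.from_quat([w[1],w[2],w[3],w[0]])
    a=np.radians(yang);y=np.array([np.cos(a),np.sin(a),0]);zz=np.array([0,0,-1.]);x=np.cross(y,zz)
    T=Ro.from_matrix(np.c_[x,y,zz])
    return np.round(R.inv().apply(np.array(pos)-o['eef_pos'])*1000,1),np.round((R.inv()*T).as_rotvec(),3)
E
python3 - <<'E'
import bench
from bench import *
from h import *
print([n for n in dir(bench) if n[0]!='_'])
print(globals().get('tip_extent'))
print(plan(get_obs(),(.5845,.1748,.25),-53.3))
E
```

```text
['MotionError', 'camera', 'get_calibration', 'get_obs', 'hand_in', 'tip_extent']
0.014
(array([-504.5, -231.4,   -5.3]), array([-1.000e-03,  2.000e-03,  2.194e+00]))
```

```bash
python3 -m jog '[[[-504,-231,-5],[0,0,2.194],1],[[-504,-231,-5],[0,0,2.194],1],[[-504,-231,-5],[0,0,2.194],1],[[-504,-231,-5],[0,0,2.194],1],[[-504,-231,-5],[0,0,2.194],1],[[-504,-231,-5],[0,0,2.194],1],[[-504,-231,-5],[0,0,2.194],1],[[-504,-231,-5],[0,0,2.194],1],[[-504,-231,-5],[0,0,2.194],1],[[-504,-231,-5],[0,0,2.194],1],[[-504,-231,-5],[0,0,2.194],1],[[-504,-231,-5],[0,0,2.194],1],[[-504,-231,-5],[0,0,2.194],1],[[-504,-231,-5],[0,0,2.194],1],[[-504,-231,-5],[0,0,2.194],1],[[-504,-231,-5],[0,0,2.194],1],[[-504,-231,-5],[0,0,2.194],1],[[-504,-231,-5],[0,0,2.194],1],[[-504,-231,-5],[0,0,2.194],1],[[-504,-231,-5],[0,0,2.194],1]]'
python3 - <<'E'
from bench import *
from h import *
o=get_obs();print(o['q'],o['time_s'])
c=get_calibration('wrist');p,d=camera('wrist');cv2.imwrite('pics/w1.png',p[:,:,::-1]);np.savez('w1.npz',p=p,d=d,**c)
print(plan(o,(.5845,.1748,.116),-53.3))
z=np.load('w1.npz');P=cloud(z)
b=(z['d']>0)&(P[...,2]>.118)&(P[...,2]<.135)&(np.hypot(P[...,0]-.585,P[...,1]-.175)<.05)
print(b.sum(), rect(P[b]) if b.sum()>20 else '')
E
```

```text
time_s: 1.77
eef_pos: [0.5839, 0.1753, 0.2492]
eef_rot: [0.0, 0.949, 0.316, -0.001]
wrist_force: [0.8, 0.8, 0.6]
opening: 1.001
[ 9.78396982e-02  2.54834449e-01  1.51046042e+00 -1.34379036e-03
  1.37801018e+00  1.02575115e+00] 1.7667
(array([  0.5,   0.7, 133.2]), array([0.   , 0.002, 0.003]))
893 (array([584.5, 176.5]), array([49.5, 13.3]), np.float64(36.8))
```

View pics/w1.png

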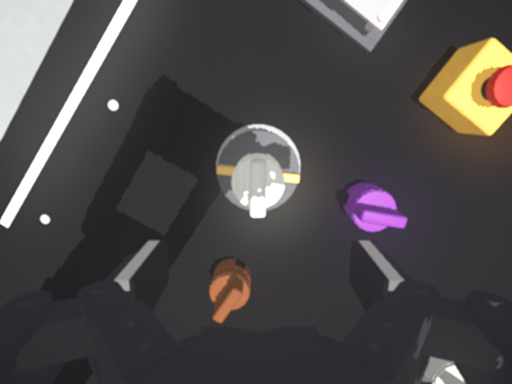

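The wrist view shows the hub at about (258,180) with brass key ends at (225,170) and (292,178). The hub pose agrees with the top view to 2 mm and 0.1°. I'll cross-check the key angle, then descend.

```bash
python3 - <<'E'
from bench import *
from h import *
z=np.load('w1.npz');hsv=cv2.cvtColor(z['p'],cv2.COLOR_RGB2HSV)
m=(hsv[...,0]>12)&(hsv[...,0]<32)&(hsv[...,1]>110)&(hsv[...,2]>80)
m[:150]=0;m[200:]=0;m[:,:205]=0;m[:,310:]=0
v,u=np.nonzero(m);K=ray(z,np.c_[u,v],.054);print(len(u),rect(K))
print(plan(get_obs(),(.5845,.1757,.116),-53.3))
E
python3 -m jog '[[[1,0,40],[0,0,0],1],[[1,0,80],[0,0,0],1],[[1,0,110],[0,0,0],1],[[1,0,125],[0,0,0],1],[[1,0,133],[0,0,0],1],[[1,0,133],[0,0,0],1],[[1,0,133],[0,0,0],1]]'
```

```text
147 (array([585.4, 176.5]), array([ 9.2, 90.3]), np.float64(122.4))
(array([  1. ,   0. , 133.3]), array([0.   , 0.002, 0.003]))
time_s: 2.4
eef_pos: [0.585, 0.1758, 0.117]
eef_rot: [0.001, 0.949, 0.317, -0.001]
wrist_force: [0.1, 0.6, 0.8]
opening: 1.001
```

```bash
python3 -m jog '[[[0,0,1],[0,0,0],0.1],[[0,0,1],[0,0,0],0],[[0,0,1],[0,0,0],0],[[0,0,1],[0,0,0],0],[[0,0,1],[0,0,0],0],[[0,0,1],[0,0,0],0],[[0,0,1],[0,0,0],0],[[0,0,1],[0,0,0],0],[[0,0,1],[0,0,0],0],[[0,0,1],[0,0,0],0],[[0,0,1],[0,0,0],0],[[0,0,1],[0,0,0],0]]'
```

```text
time_s: 3.4
eef_pos: [0.5852, 0.1759, 0.1164]
eef_rot: [0.001, 0.949, 0.317, -0.0]
wrist_force: [-0.9, 0.3, 3.8]
opening: 0.15
```

Gripped: an opening of 0.15 is about 13 mm, which fits the 14 mm bar. Next I'll turn it most of the way.

```bash
python3 -m jog '[[[0,0,0],[0,0,-0.1],0],[[0,0,0],[0,0,-0.2],0],[[0,0,0],[0,0,-0.3],0],[[0,0,0],[0,0,-0.4],0],[[0,0,0],[0,0,-0.5],0],[[0,0,0],[0,0,-0.6],0],[[0,0,0],[0,0,-0.7],0],[[0,0,0],[0,0,-0.7],0]]'
```

```text
time_s: 4.07
eef_pos: [0.5854, 0.1758, 0.1163]
eef_rot: [0.001, 0.781, 0.624, -0.0]
wrist_force: [-0.8, 0.1, 2.1]
opening: 0.149
```

```bash
python3 -m jog '[[[0,0,0],[0,0,-0.1],0],[[0,0,0],[0,0,-0.2],0],[[0,0,0],[0,0,-0.3],0],[[0,0,0],[0,0,-0.4],0],[[0,0,0],[0,0,-0.5],0],[[0,0,0],[0,0,-0.6],0],[[0,0,0],[0,0,-0.7],0],[[0,0,0],[0,0,-0.765],0],[[0,0,0],[0,0,-0.765],0],[[0,0,0],[0,0,-0.765],0]]'
python3 - <<'E'
from bench import *
from h import *
for n in ('wrist','scene'):
    c=get_calibration(n);p,d=camera(n);cv2.imwrite(f'pics/{n}2.png',p[:,:,::-1]);np.savez(f'{n}2.npz',p=p,d=d,**c)
print(plan(get_obs(),(.5845,.1757,.102),31))
E
```

```text
time_s: 4.9
eef_pos: [0.5846, 0.1759, 0.1152]
eef_rot: [-0.0, 0.494, 0.87, -0.001]
wrist_force: [0.9, 1.3, -4.1]
opening: 0.149
(array([ 0. , -0.2, 13.5]), array([-0.002,  0.   , -0.002]))
```

View pics/wrist2.png

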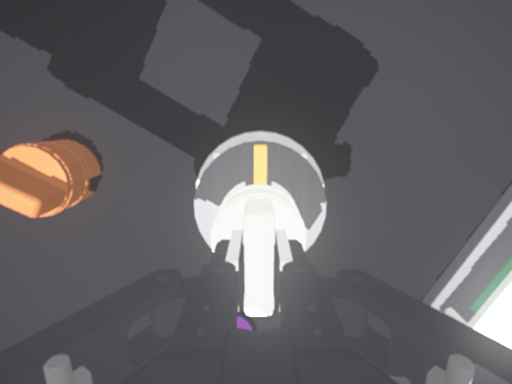

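View pics/scene2.png

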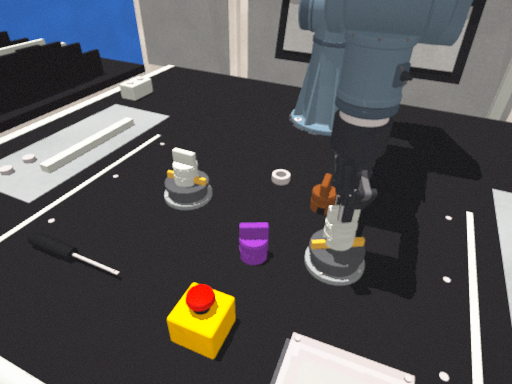

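In the wrist view the key end (260,165) now lines up with the bar (about 258 along its length). The force has changed to a downward pull, so the hub is hanging free in the grip. Next I lower it 13.5 mm.

```bash
python3 -m jog '[[[0,0,4],[0,0,0],0],[[0,0,8],[0,0,0],0],[[0,0,11],[0,0,0],0],[[0,0,13],[0,0,0],0],[[0,0,14],[0,0,0],0],[[0,0,14],[0,0,0],0]]'
```

```text
time_s: 5.5
eef_pos: [0.5847, 0.1758, 0.1025]
eef_rot: [-0.0, 0.494, 0.87, -0.001]
wrist_force: [-4.2, -0.2, 5.2]
opening: 0.149
```

```bash
python3 -m jog '[[[0,0,0],[0,0,0],0.3],[[0,0,0],[0,0,0],0.5],[[0,0,0],[0,0,0],0.8],[[0,0,0],[0,0,0],0.8],[[0,0,0],[0,0,0],0.8],[[0,0,0],[0,0,0],0.8]]'
python3 -m jog '[[[0,0,-10],[0,0,0],0.8],[[0,0,-40],[0,0,0],0.8],[[0,0,-80],[0,0,0],0.8],[[0,0,-120],[0,0,0],0.8],[[-40,0,-130],[0,0,0],0.8],[[-80,0,-130],[0,0,0],0.8],[[-120,0,-130],[0,0,0],0.8],[[-160,0,-130],[0,0,0],0.8],[[-160,0,-130],[0,0,0],0.8]]'
python3 - <<'E'
from bench import *
from h import *
for n in ('top','scene'):
    c=get_calibration(n);p,d=camera(n);cv2.imwrite(f'pics/{n}3.png',p[:,:,::-1]);np.savez(f'{n}3.npz',p=p,d=d,**c)
z=np.load('top3.npz')
P=cloud(z);H=P[...,2]
for x,y in ((.5845,.1757),(.530,-.1635)):
    R=(z['d']>0)&(np.hypot(P[...,0]-x,P[...,1]-y)<.06)
    t=R&(H>.100)&(H<.14);print(t.sum(),rect(P[t]),np.percentile(H[t],[50,90,99]),'hubtop',np.median(H[R&(H>.075)&(H<.10)]))
E
```

```text
time_s: 6.0
eef_pos: [0.5847, 0.1758, 0.1024]
eef_rot: [-0.0, 0.494, 0.87, -0.001]
wrist_force: [-1.0, 1.1, -0.2]
opening: 0.804
time_s: 6.75
eef_pos: [0.6699, 0.0316, 0.2334]
eef_rot: [0.002, 0.496, 0.868, -0.002]
wrist_force: [-0.7, 0.5, -0.3]
opening: 0.803h.py:12: RuntimeWarning: Mean of empty slice.
  m=P[:,:2]-P[:,:2].mean(0);w,V=np.linalg.eigh(m.T@m);x=V[:,1]
  ret = um.true_divide(
Traceback (most recent call last):
IndexError: index -1 is out of bounds for axis 0 with size 0
```

View pics/top3.png

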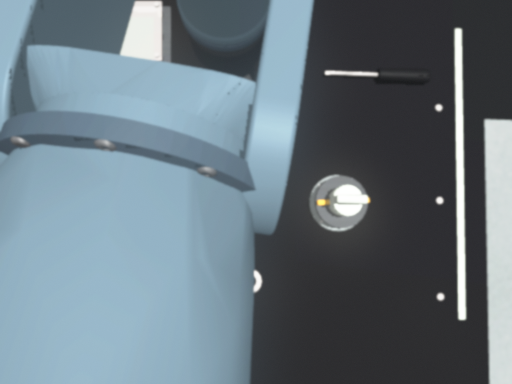

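View pics/scene3.png

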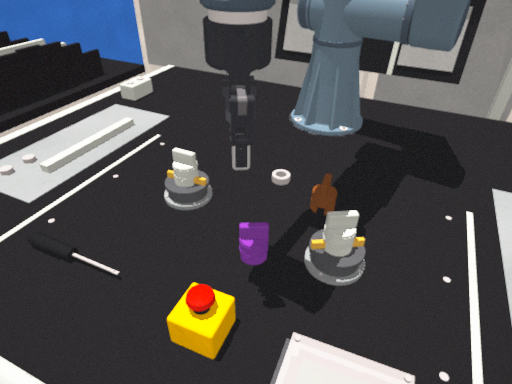

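The top view is blocked by the arm. In the scene view the bar at (341,222) lies along its key (312,244)–(362,242). I'll measure the height from the scene depth.

Run:
```python
from h import *
for f in ('scene0','scene3'):
  z=np.load(f+'.npz');P=cloud(z);H=P[...,2]
  for n,x,y in (('A',.5845,.1757),('B',.530,-.1635)):
    R=(z['d']>0)&(np.hypot(P[...,0]-x,P[...,1]-y)<.04)&(H<.135)
    mx=np.percentile(H[R],99.5);t=R&(H>mx-.02);print(f,n,'max z',mx.round(4),rect(P[t]))
    k=R&(H>.084)&(H<.098)
```

```text
scene0 A max z 0.1279 (array([587.4, 176.7]), array([49.9, 13.8]), np.float64(39.4))
scene0 B max z 0.1134 (array([ 531.8, -162.8]), array([50.7, 15.8]), np.float64(92.3))
scene3 A max z 0.1139 (array([586.6, 175.6]), array([14.8, 50. ]), np.float64(119.8))
scene3 B max z 0.1135 (array([ 531.1, -162.2]), array([49.8, 15.8]), np.float64(91.9))
```

Hub A dropped 14.0 mm and now stands level with B (113.9 against 113.5 mm). B is unchanged. The arm is clear, so I'm handing in.

```bash
python3 -c "
from bench import *
print(hand_in(), get_obs()['time_s'])"
```

```text
the job is handed in; nothing more can be done
the job is handed in; nothing more can be done
```

The raised hub is now seated on its key, and the job is handed in. I gripped its bar, turned it about 84° until it lined up with the key, lowered it, released it and moved the arm clear. This took about 7 s.

**Last checks, from the scene camera's depth:**
- **Seated hub:** the bar top dropped from 127.9 to 113.9 mm, which is the expected 14 mm. The bar now points at about 120°, against 120–122° measured for the key.
- **Other hub:** its bar top is unchanged within measurement noise, at 113.4 mm before and 113.5 mm after.
- **Forces:** wrist readings at the end of each move stayed below about 7 N, and no contact showed once the arm was clear.

**Check that failed:** the final top-camera measurement didn't work because the arm was blocking the view, so the seated height and angle rest on the scene camera alone.

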